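# Seat a lens cell and its spacer in a lens barrel with a push rod

### The job

Finish this lens stack: set the small aluminium spacer tube into the mouth of the lens barrel and let go so that it rests on the lens cell inside, then take the push rod from its wooden stand and press spacer and cell down the bore together until they bottom out on the hidden stop ring. Lean on the bottomed stack firmly, with about 25 newtons for a good second, but never press with more than 40, which chips the glass. Then stand the rod back upright in its stand and leave everything else on the desk alone.

Things in the scene. Friction and masses are not known exactly. Their poses are not given: they have to be found in the camera images.
- barrel: Aluminium lens barrel: upright round tube with dark ribs round it, in a grey square nest (84 mm square, 12 mm high) fixed to the desk. Origin: centre of the nest's underside, on the desk; z up the bore's axis. Bore 26 mm, outside 36 mm. Inside, a brass stop ring is screwed in at an unmeasured depth (its upper face, the seat, lies 18 to 42 mm above the origin).
- mouth (a point): Centre of the barrel's mouth, at the rim, 110 mm above the barrel's origin; the top 7 mm flare to 30 mm inside, 41 mm outside. Down the bore sits the lens cell: glass in a dark mount, 24 mm wide, 12 mm high, its top 20 to 66 mm below the mouth and its underside 14 to 36 mm above the seat. Its rubber ring holds it anywhere; it slides with a drag of 7 to 9 N, cannot tilt, and stops hard on the seat.
- spacer: Aluminium spacer tube standing upright on the desk: 24 mm outside, 18 mm inside, 28 mm high, about 30 g, both ends open and alike. Origin: centre of its lower end; z up its axis. Let go in the bore, it drops freely onto the lens cell. Once bottomed its top lies 28 to 52 mm below the barrel's mouth.
- rod: Push rod standing in its stand: 150 mm long, about 120 g; white flat-ended foot 22 mm wide and 40 mm high, white 12 mm stem, black round handle 24 mm wide over the top 52 mm (98 to 150 mm above the foot's underside). Origin: centre of the foot's underside; z up along the rod. Centre of mass about 80 mm up. The foot has 2 mm to spare all round in the bore and bears on the spacer's upper end.
- stand: Light wooden block 76 x 76 x 45 mm fixed to the desk, with one upright blind hole in the middle of its top, 26 mm across and 35 mm deep, in which the rod's foot stands. Origin: centre of its underside, on the desk; the floor of the hole is 10 mm above the origin.
- camera: Bystander: black camera with a short lens, 118 mm wide, 80 mm high. Origin: centre of its underside.
- caliper: Bystander: steel slide caliper with a black head lying flat, 200 mm long, 12 mm high. Origin: under the middle of its beam.
- stepring: Bystander: flat dark ring, 58 mm outside, 50 mm inside, 8 mm high, lying flat. Origin: centre of its underside.
- driver: Bystander: black-handled screwdriver, 150 mm long, lying flat.
Mind the look-alikes: they are no part of the job. What is shaped like the rod but green is not meant. What is shaped like the barrel but green is not meant.

How it is judged:
On the way, in this order (a step that is already met when the one before it is completed fails the run):
1. the spacer is in the barrel, resting on the lens cell, and let go (z of spacer in the frame of barrel below 0.0925 m and horizontal distance between spacer and barrel below 0.0035 m and angle between spacer's own z axis and vertical below 0.12 rad and contact force between the fingers and spacer below 0.1 N and linear speed of spacer below 0.02 m/s), for 0.1 s.
2. the rod leans on the spacer with at least 18 N for 0.7 s and the stack no longer gives (it is bottomed on the stop ring) (z of spacer in the frame of barrel below 0.0555 m and horizontal distance between spacer and barrel below 0.0035 m and angle between spacer's own z axis and vertical below 0.12 rad and contact force between rod and spacer above 18 N and linear speed of spacer below 0.003 m/s), for 0.7 s.
At the end, for the whole second after the job is handed in: The spacer is still down the bore on the bottomed cell (lower end under 55.5 mm above the barrel's origin, within 3.5 mm of the axis, 0.12 rad of upright); the rod stands in the stand's hole (within 4 mm of its floor, 6 mm of its centre, 0.14 rad of upright); both at rest and let go (z of spacer in the frame of barrel below 0.0555 m and horizontal distance between spacer and barrel below 0.0035 m and angle between spacer's own z axis and vertical below 0.12 rad and z of rod in the frame of stand below 0.014 m and horizontal distance between rod and stand below 0.006 m and angle between rod's own z axis and vertical below 0.14 rad and linear speed of each of rod, spacer below 0.02 m/s); the robot touches nothing.
It fails at once if the rod pushed the spacer with more than 40 N (contact force between rod and spacer above 40 N).
It fails at once if the camera was moved by more than 15 mm (distance of camera from where it was at the start of the episode above 0.015 m).
It fails at once if the caliper was moved by more than 15 mm (distance of caliper from where it was at the start of the episode above 0.015 m).
It fails at once if the step-up ring was moved by more than 15 mm (distance of stepring from where it was at the start of the episode above 0.015 m).
It fails at once if the screwdriver was moved by more than 15 mm (distance of driver from where it was at the start of the episode above 0.015 m).
It also fails if it takes over 59 s, if anything falls off the work surface, if the arm or the gripper's body presses on something with over 40 N, if the wrist force passes 120 N, or if a joint passes its speed limit or range.

### The arm

A 7-joint arm with a two-finger parallel gripper is mounted at the origin on the work surface. World frame = base frame: x ahead of the robot, y to its left, z up, the work surface at z = 0. Lengths are in m, angles in rad, forces in N, time in s.
With the tool pointing down it reaches from about 0.35 to 0.9 m from the base axis. Payload 8.1 kg.
Tool frame: the origin (TCP) lies at the very end of the fingers, on their centre line; the grasp point (between the pads) lies 19 mm behind it; z points along the fingers, y is the line along which they close (so a half turn about z gives the same grasp; the last joint's range is limited). The gripper opens to 85 mm and grips with 20 to 120 N. Pads are 22 mm wide; open, the fingers measure 114 mm over their backs; the gripper's body (76 mm by 85 mm) begins 54 mm behind the grasp point. The pads swing forward as they close: fully open they stand 13 mm farther back than shut.
Start: joints at [-1.288, 0.434, 0.025, 1.573, -0.012, 1.134, -0.075], TCP at [0.235, 0.579, 0.231] pointing down, gripper open.
Joint ranges: [-2.62, 2.62], [-0.44, 2.09], [-1.27, 1.32], [0.08, 2.57], [-1.32, 4.46], [0.12, 2], [-2.74, 2.74]. Speed limits (rad/s): [2.22, 2.22, 3.01, 3.01, 3.14, 3.14, 3.14].

### API

Orientations are given as a unit quaternion [x, y, z, w].
In Python, from bench import r gives the robot as it stands.
- The arm moves only by the tool carry_out, never from a script. Its arguments are lists of equal length, an entry for each row: "dp": the shift along the tool's x, y, z in m, a list of three; "twist": the turn, a rotation vector about the tool's x, y, z in rad, a list of three; "jaw": the finger opening in m, from 0 to 0.0854. A call has 1 to 8 rows; each row is the pose to reach, as a shift and turn from the pose commanded when the call began, along the tool's axes at that moment; what a row does not reach only later rows make up. A row lasts 1/8 s, in which the tool goes at most 62.5 mm and 10.7 degrees, less where a joint would pass 70% of its speed; a pose out of reach is approached as far as the arm can. A call with a gripper value outside its range is refused whole. The fingers move at their own pace and stop on an object; the grip force is fixed at half the most. Time passes only in rows, so rows that repeat a pose let the fingers close. It gives the time, the measured TCP pose, the force, the opening and the grip force at its end, in the units of the state.
- r.state(): the state, without advancing time (a new reading comes with each control period).
- r.read_camera(name): name is "scene" or "top" or "wrist"; returns (picture, depth): 400x640x3 uint8, red, green, blue; 400x640 float32, m along the optical axis (not along the pixel's ray), 0 where there is no reading.
- r.calibration(name): a dict with "fov_y" (degrees; the focal length in pixels is half the picture's height over the tangent of half this angle, whatever the lens; pixels are square), "cx", "cy" (the principal point, pixels), "D" ([k1, k2, p1, p2, k3] as OpenCV has them; the pictures are not rectified), "R" (3x3) and "t" (3): a world point X has camera coordinates R X + t; the wrist camera has in their place "T_tool_cam" (4x4, takes a point from camera to tool coordinates, whose origin is the TCP and whose axes are the flange's). Camera axes: x right, y down, z forward; pixel columns grow to the right and rows downward; lengths in m; the calibration is good to about 2 mm. A picture is of the moment at which its call begins: read the wrist's pose just before it. calibration takes no time and is no camera call.
- r.close_job(): hands the job in; it is judged then, once.
The state is a dict: "time_s": time; "qpos": joint angles; "dq": joint speeds; "effort": joint torques, N m; "eef_pos": TCP position; "tcp_rot": TCP orientation; "ft_force": force on the tool from outside, world axes, zero at the start; "wrist_torque": the same for the moment, N m; "opening": finger opening in m; "grip_force": force on a finger pad.
Only numpy, scipy, OpenCV 4.12 (cv2) and the standard library are available. Lean on these libraries where they do the work, as an engineer would, in place of code of your own. Each camera call takes 0.05 s, during which the arm holds its last target. There are 200 camera calls.

## Working session

There is one attempt and no reset: what is moved stays moved. The work goes in short steps, Python scripts to look and compute and a tool call to move; the robot and the scene stay as the last step left them, time stands still between calls to the robot, and variables do not carry over. Pictures are saved under pics/ and viewed, at most 10 in all, crops included, and the job is handed in when it is done.

Besides the shell and the picture viewer there is one more tool, called after "Request:" as name(argument=value, ...) on one line, values as JSON. carry_out: Moves the arm, as the interface text tells. Its arguments: {"type":"object","properties":{"dp":{"type":"array"},"twist":{"type":"array"},"jaw":{"type":"array"}},"required":["dp","twist","jaw"]}

```bash
mkdir -p pics; ls; python3 - <<'E'
from bench import r
import cv2,numpy as np
s=r.state();print({k:np.round(v,3) for k,v in s.items()})
for n in("scene","top"):
    p,d=r.read_camera(n);cv2.imwrite(f"pics/{n}0.png",p[:,:,::-1]);np.savez(f"pics/{n}0.npz",p=p,d=d)
    c=r.calibration(n);print(n,c)
print(r.calibration("wrist"))
E
```

```text
pics
{'time_s': np.float64(0.0), 'qpos': array([-1.288,  0.435,  0.025,  1.574, -0.012,  1.134, -0.075]), 'dq': array([-0.001, -0.   , -0.   , -0.001,  0.001,  0.   ,  0.001]), 'effort': array([-0.000e+00, -6.705e+01,  1.024e+00, -3.162e+01,  1.500e-02,
        1.300e-02, -0.000e+00]), 'eef_pos': array([0.235, 0.579, 0.231]), 'tcp_rot': array([ 0.192,  0.981, -0.001, -0.   ]), 'ft_force': array([ 0.217, -0.146,  0.112]), 'wrist_torque': array([-0.015, -0.   , -0.006]), 'grip_force': np.float64(0.0), 'opening': np.float64(0.085)}
scene {'fov_y': 49.98764304745016, 'cx': 326.72538792114847, 'cy': 204.91562216907877, 'D': array([-0.00965083,  0.        ,  0.        ,  0.        ,  0.        ]), 'R': array([[ 0.88423191,  0.46690161, -0.01169671],
       [ 0.40287776, -0.77517233, -0.4866183 ],
       [-0.23626983,  0.42557108, -0.87353639]]), 't': array([-0.51675772, -0.20722387,  1.1787264 ])}
top {'fov_y': 42.092356288331, 'cx': 314.666961155026, 'cy': 193.38552240929823, 'D': array([-0.04869005,  0.        ,  0.        ,  0.        ,  0.        ]), 'R': array([[-1.05757419e-03, -9.99961616e-01,  8.69761588e-03],
       [-9.99542793e-01,  7.94232408e-04, -3.02253787e-02],
       [ 3.02173106e-02, -8.72560486e-03, -9.99505267e-01]]), 't': array([-0.02390222,  0.5786747 ,  1.17100727])}
{'fov_y': 59.99356009988392, 'cx': 319.97348755439714, 'cy': 195.09668458899867, 'D': array([-0.07327783,  0.        ,  0.        ,  0.        ,  0.        ]), 'T_tool_cam': array([[-3.89948879e-04, -9.52140585e-01, -3.05660193e-01,
         7.85093285e-02],
       [ 9.99999918e-01, -4.05153560e-04, -1.36939620e-05,
         9.04295772e-04],
       [-1.10800739e-04, -3.05660173e-01,  9.52140665e-01,
        -1.41697810e-01],
       [ 0.00000000e+00,  0.00000000e+00,  0.00000000e+00,
         1.00000000e+00]])}
```

View pics/scene0.png

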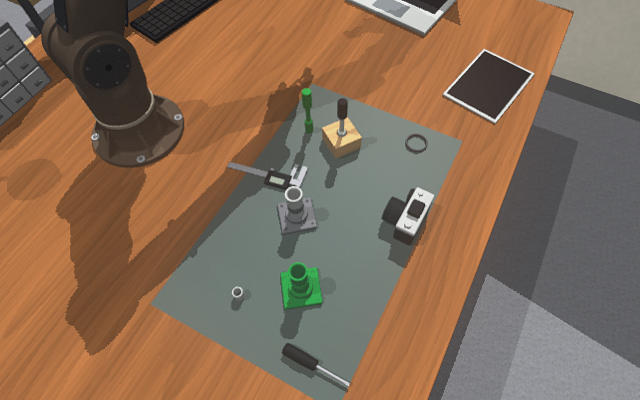

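View pics/top0.png

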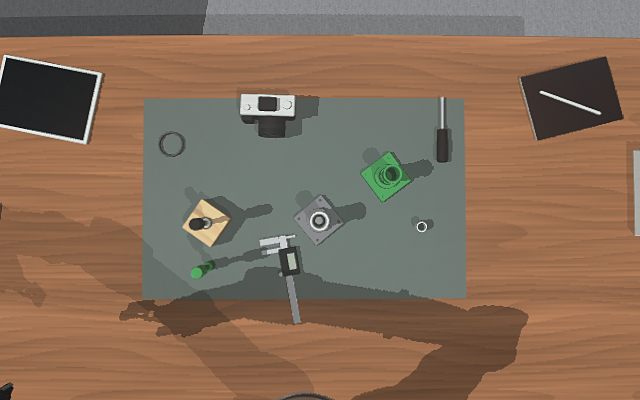

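Scene: the spacer is at scene (237,292) / top (421,227). The grey barrel is at scene (294,195) / top (319,221). The stand with the black-handled rod is at top (206,222). The look-alikes are the green barrel at top (387,176) and the green rod at (200,271), and both are ruled out by colour. The caliper jaw at top (270,243) is close to the barrel.

```bash
cat > h.py <<'E'
import numpy as np,cv2
from bench import r
from scipy.spatial.transform import Rotation as Ro
def KD(n):
    c=r.calibration(n);f=200/np.tan(np.radians(c["fov_y"]/2))
    return np.array([[f,0,c["cx"]],[0,f,c["cy"]],[0,0,1]]),c["D"],c
def ray(n,uv,s=None):
    K,D,c=KD(n);q=cv2.undistortPoints(np.float64(uv).reshape(-1,1,2),K,D)[:,0];v=np.c_[q,np.ones(len(q))]
    if n=="wrist":
        T=c["T_tool_cam"];Rt=Ro.from_quat(s["tcp_rot"]).as_matrix()
        return Rt@T[:3,3]+s["eef_pos"],v@T[:3,:3].T@Rt.T
    return -c["R"].T@c["t"],v@c["R"]
def onz(n,uv,z,s=None):
    o,d=ray(n,uv,s);z=np.asarray(z)
    return o+d*((z-o[2])/d[:,2])[:,None]
def cloud(n,d,box,s=None):
    x0,y0,x1,y1=box;u,v=np.meshgrid(np.arange(x0,x1),np.arange(y0,y1));u,v=u.ravel(),v.ravel();z=d[v,u]
    k=z>0;o,e=ray(n,np.c_[u,v][k],s)
    return o+e*z[k][:,None],np.c_[u,v][k]
E
python3 - <<'E'
from h import *
for n,B in(("top",dict(spacer=(408,214,436,240),barrel=(292,192,348,248),stand=(180,196,234,250),cal=(255,230,302,326),grod=(185,255,222,282))),("scene",dict(spacer=(226,282,250,304),barrel=(274,182,318,236),stand=(318,92,366,160),cal=(226,158,312,194),grod=(296,84,320,136)))):
    d=np.load(f"pics/{n}0.npz")["d"]
    for k,b in B.items():
        P,u=cloud(n,d,b)
        for lo,hi in((.006,.02),(.022,.034),(.038,.05),(.1,.118),(.15,.17)):
            m=(P[:,2]>lo)&(P[:,2]<hi);Q=P[m]
            if m.sum()>8:
                rc=cv2.minAreaRect(np.float32(Q[:,:2]*1000))
                print(n,k,lo,m.sum(),"mid",np.round((Q[:,:2].min(0)+Q[:,:2].max(0))/2,4),"sz",np.round(np.ptp(Q[:,:2],axis=0),3),"z",np.round(np.median(Q[:,2]),4),"rect",np.round(rc[0],1),np.round(rc[1],1),round(rc[2],1))
a=cv2.imread("pics/scene0.png")
c1=cv2.resize(a[80:170,290:370],None,fx=4,fy=4);c2=cv2.resize(a[175:310,225:335],None,fx=3,fy=3)
H=max(c1.shape[0],c2.shape[0]);o=np.zeros((H,c1.shape[1]+c2.shape[1],3),np.uint8);o[:c1.shape[0],:c1.shape[1]]=c1;o[:c2.shape[0],c1.shape[1]:]=c2
cv2.imwrite("pics/crop1.png",o)
E
```

```text
top spacer 0.006 62 mid [ 0.503  -0.2678] sz [0.057 0.062] z 0.0078 rect [ 501.9 -266.8] [54.3 64.4] 5.5
top spacer 0.022 46 mid [ 0.5038 -0.2619] sz [0.02  0.022] z 0.029 rect [ 503.8 -262. ] [20.3 21.8] 0.6
top barrel 0.006 1029 mid [ 0.5194 -0.0354] sz [0.125 0.125] z 0.0133 rect [519.5 -35.5] [124.8 124.7] 89.8
top barrel 0.022 166 mid [ 0.5197 -0.0328] sz [0.051 0.052] z 0.0274 rect [519.7 -32.8] [51.5 51.4] 89.6
top barrel 0.038 44 mid [ 0.518  -0.0325] sz [0.024 0.024] z 0.0488 rect [518.5 -32.8] [20.6 23.7] 53.0
top barrel 0.1 165 mid [ 0.5183 -0.0325] sz [0.037 0.037] z 0.1108 rect [518.3 -32.5] [37.4 37.3] 89.9
top stand 0.006 137 mid [0.5128 0.2226] sz [0.12  0.119] z 0.0075 rect [512.7 222.4] [120.1 119. ] 0.3
top stand 0.022 51 mid [0.5136 0.1955] sz [0.104 0.061] z 0.0297 rect [513.8 215.4] [76.5 75.3] 55.3
top stand 0.038 926 mid [0.5138 0.2144] sz [0.103 0.103] z 0.0464 rect [513.5 215.9] [76.6 76.3] 55.7
top stand 0.15 117 mid [0.5135 0.2147] sz [0.024 0.021] z 0.161 rect [513.1 215. ] [21.4 22.6] 45.4
top cal 0.006 1276 mid [0.3882 0.0588] sz [0.215 0.104] z 0.0108 
[... 1605 characters left out ...]
.006 743 mid [0.3835 0.0535] sz [0.198 0.092] z 0.0096 rect [392.1  30.6] [208.4  76.1] 24.3
scene cal 0.1 88 mid [ 0.5168 -0.0269] sz [0.035 0.028] z 0.1078 rect [513.1 -24.3] [37.9 19.5] 28.5
scene grod 0.006 24 mid [0.4189 0.2088] sz [0.017 0.014] z 0.0121 rect [420.5 206.8] [19.5  8.5] 37.6
scene grod 0.022 25 mid [0.4196 0.2096] sz [0.016 0.016] z 0.0287 rect [421.5 207.7] [19.9  8.3] 45.0
scene grod 0.038 38 mid [0.4168 0.2113] sz [0.021 0.02 ] z 0.0423 rect [419.1 209.3] [21.5 16.7] 36.8
scene grod 0.1 49 mid [0.4173 0.2086] sz [0.023 0.019] z 0.1105 rect [419.4 206.6] [23.1 13.6] 28.8
scene grod 0.15 21 mid [0.4181 0.2084] sz [0.021 0.016] z 0.1509 rect [419.3 206.8] [20.8 14.6] 14.8
```

View pics/crop1.png

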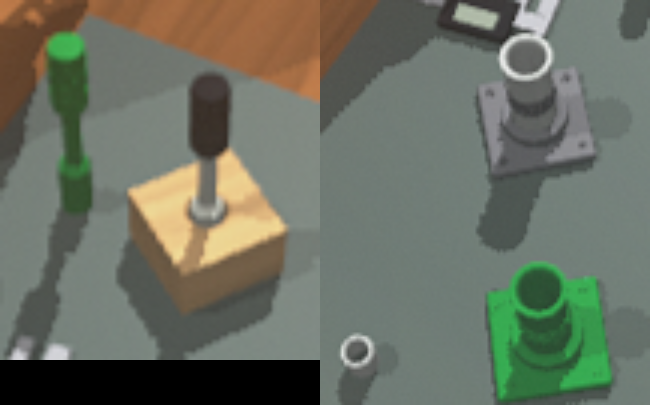

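The crop confirms the choice: the rod is the black-handled one in the wooden stand, and the barrel is the grey one by the caliper. Both green ones are the look-alikes, and the small ring at the lower left is the spacer. Moving toward the barrel now, turning the tool so that y lies along world y.

Request:
carry_out(dp=[[-0.493, -0.4595, 0.0], [-0.493, -0.4595, 0.0], [-0.493, -0.4595, 0.0], [-0.493, -0.4595, 0.0], [-0.493, -0.4595, 0.0], [-0.493, -0.4595, 0.0], [-0.493, -0.4595, 0.0], [-0.493, -0.4595, 0.0]], twist=[[0, 0, -0.387], [0, 0, -0.387], [0, 0, -0.387], [0, 0, -0.387], [0, 0, -0.387], [0, 0, -0.387], [0, 0, -0.387], [0, 0, -0.387]], jaw=[0.085, 0.085, 0.085, 0.085, 0.085, 0.085, 0.085, 0.085])

```text
time_s: 1.1
eef_pos: [0.4462, 0.1236, 0.2313]
tcp_rot: [-0.001, 1.0, 0.0, 0.0]
ft_force: [1.8, 0.8, 0.3]
opening: 0.0852
grip_force: 0.0
```

Request:
carry_out(dp=[[-0.07, -0.152, 0.0], [-0.07, -0.152, 0.0], [-0.07, -0.152, 0.0], [-0.07, -0.152, 0.0], [-0.07, -0.152, 0.0]], twist=[[0, 0, 0], [0, 0, 0], [0, 0, 0], [0, 0, 0], [0, 0, 0]], jaw=[0.085, 0.085, 0.085, 0.085, 0.085])

```text
time_s: 1.72
eef_pos: [0.5155, -0.0256, 0.2309]
tcp_rot: [-0.001, 1.0, 0.0, -0.001]
ft_force: [-0.4, -0.3, 0.3]
opening: 0.0853
grip_force: 0.0
```

```bash
cat >> h.py <<'E'
def wring(z,R,tag,guess=None):
    "fit circle of the outer edge of a ring at height z near the tool axis, from wrist depth"
    s=r.state();p,d=r.read_camera("wrist");cv2.imwrite(f"pics/{tag}.png",p[:,:,::-1])
    P,u=cloud("wrist",d,(0,0,640,400),s);g=np.array(s["eef_pos"][:2] if guess is None else guess)
    m=(abs(P[:,2]-z)<.006)&(np.hypot(*(P[:,:2]-g).T)<R+.02);Q=onz("wrist",u[m],z,s)[:,:2]
    c,rad=cv2.minEnclosingCircle(np.float32(Q*1000))
    print(tag,"eef",np.round(s["eef_pos"],4),"n",m.sum(),"z",np.median(P[m,2]).round(4),"enclosing",np.round(c,2),round(rad,2),"bbox mid",np.round((Q.min(0)+Q.max(0))*500,2),np.round(np.ptp(Q,axis=0)*1000,1),"pix",u[m].min(0),u[m].max(0))
E
python3 -c "
from h import *
wring(.11,.0205,'w1')"
```

```text
w1 eef [ 0.5155 -0.0256  0.2309] n 996 z 0.1087 enclosing [519.67 -32.26] 19.88 bbox mid [519.77 -32.24] [39.1 39.1] pix [286 169] [335 216]
```

View pics/w1.png

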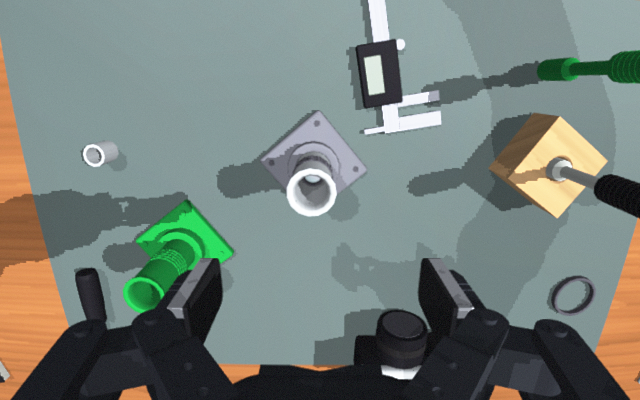

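The wrist view shows the mouth at pixel (311,191), which gives about (0.5197, -0.0322). Next is the same view over the spacer.

Request:
carry_out(dp=[[0.015, -0.231, 0.082], [0.015, -0.231, 0.082], [0.015, -0.231, 0.082], [0.015, -0.231, 0.082], [0.015, -0.231, 0.082], [0.015, -0.231, 0.082]], twist=[[0, 0, 0], [0, 0, 0], [0, 0, 0], [0, 0, 0], [0, 0, 0], [0, 0, 0]], jaw=[0.06, 0.06, 0.06, 0.06, 0.06, 0.06])

```text
time_s: 2.52
eef_pos: [0.5016, -0.2556, 0.1492]
tcp_rot: [-0.001, 1.0, 0.001, -0.0]
ft_force: [-0.4, 0.9, -0.3]
opening: 0.0602
grip_force: 0.0
```

```bash
python3 -c "
from h import *
wring(.028,.012,'w2',(.504,-.2625))"
```

```text
w2 eef [ 0.5016 -0.2556  0.1492] n 358 z 0.0268 enclosing [ 503.93 -262.1 ] 12.3 bbox mid [ 504.13 -262.01] [24.1 23.1] pix [296 176] [325 205]
```

Request:
carry_out(dp=[[-0.0024, -0.0065, 0.06], [-0.0024, -0.0065, 0.11], [-0.0024, -0.0065, 0.137], [-0.0024, -0.0065, 0.137], [-0.0024, -0.0065, 0.137]], twist=[[0, 0, 0], [0, 0, 0], [0, 0, 0], [0, 0, 0], [0, 0, 0]], jaw=[0.05, 0.05, 0.05, 0.05, 0.05])

```text
time_s: 3.2
eef_pos: [0.505, -0.2631, 0.0137]
tcp_rot: [-0.001, 1.0, -0.0, 0.001]
ft_force: [0.6, -0.8, 1.2]
opening: 0.0503
grip_force: 0.0
```

Request:
carry_out(dp=[[0, 0, 0], [0, 0, 0], [0, 0, 0], [0, 0, 0], [0, 0, 0], [0, 0, 0]], twist=[[0, 0, 0], [0, 0, 0], [0, 0, 0], [0, 0, 0], [0, 0, 0], [0, 0, 0]], jaw=[0.035, 0.025, 0.015, 0.015, 0.015, 0.015])

```text
time_s: 3.95
eef_pos: [0.5044, -0.264, 0.0137]
tcp_rot: [-0.001, 1.0, -0.0, 0.001]
ft_force: [-1.1, 1.6, 9.6]
opening: 0.021
grip_force: 58.3
```

```bash
python3 -c "
from h import *
s=r.state();print(s['opening'],s['grip_force'],s['ft_force'])
p,d=r.read_camera('wrist');a=p[150:400,170:470,::-1];cv2.imwrite('pics/w3.png',cv2.resize(a,None,fx=2.4,fy=2.4))"
```

```text
0.02097496682363634 58.268871903419495 [-1.05231851  1.64928003  9.61100963]
```

View pics/w3.png

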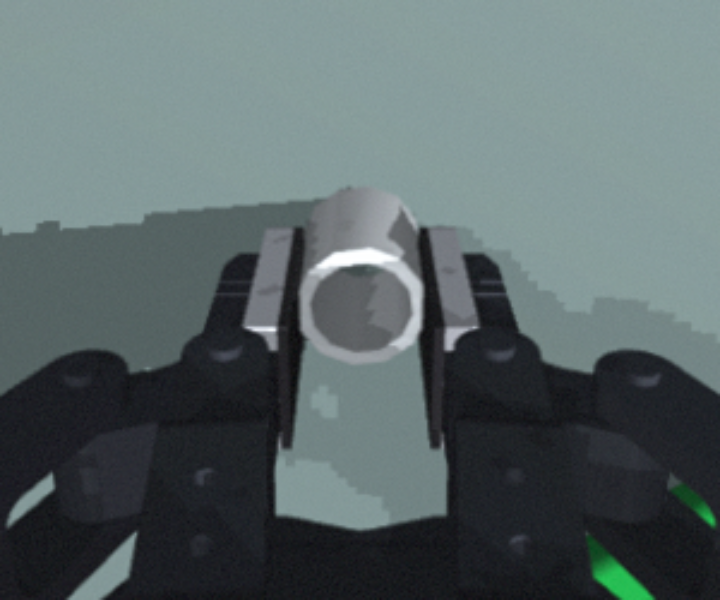

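The spacer is gripped upright and centred between the pads, with its ring at crop pixel (360,300). Lifting it and carrying it over the mouth.

Request:
carry_out(dp=[[0, 0, -0.03], [0, 0, -0.09], [0, 0, -0.145], [-0.015, 0.06, -0.145], [-0.015, 0.12, -0.145], [-0.015, 0.18, -0.145], [-0.015, 0.231, -0.145], [-0.015, 0.231, -0.145]], twist=[[0, 0, 0], [0, 0, 0], [0, 0, 0], [0, 0, 0], [0, 0, 0], [0, 0, 0], [0, 0, 0], [0, 0, 0]], jaw=[0.015, 0.015, 0.015, 0.015, 0.015, 0.015, 0.015, 0.015])

```text
time_s: 5.0
eef_pos: [0.5184, -0.0278, 0.1576]
tcp_rot: [-0.004, 1.0, 0.001, 0.0]
ft_force: [-0.3, -0.9, -0.0]
opening: 0.0217
grip_force: 59.0
```

```bash
python3 -c "
from h import *
s=r.state();print({k:np.round(s[k],4) for k in('time_s','eef_pos','tcp_rot','ft_force','opening','grip_force')})
p,d=r.read_camera('wrist');a=p[130:380,170:470,::-1];cv2.imwrite('pics/w4.png',cv2.resize(a,None,fx=2.4,fy=2.4))
P,u=cloud('wrist',d,(240,100,400,330),s);q=P-s['eef_pos'];m=(abs(q[:,2]-.012)<.008)&(np.hypot(q[:,0],q[:,1])<.02)
if m.any(): print('top ring rel tcp',q[m].min(0),q[m].max(0),np.percentile(q[m][:,2],[50,90]),u[m].min(0),u[m].max(0))
"
```

```text
{'time_s': np.float64(5.0), 'eef_pos': array([ 0.5184, -0.0278,  0.1576]), 'tcp_rot': array([-4.3e-03,  1.0e+00,  1.1e-03,  1.0e-04]), 'ft_force': array([-0.3201, -0.9148, -0.0222]), 'opening': np.float64(0.0217), 'grip_force': np.float64(58.9707)}
top ring rel tcp [-0.01230418 -0.01901856  0.00400134] [0.01175209 0.01670945 0.01999318] [0.01237608 0.01592186] [272 244] [359 306]
```

View pics/w4.png

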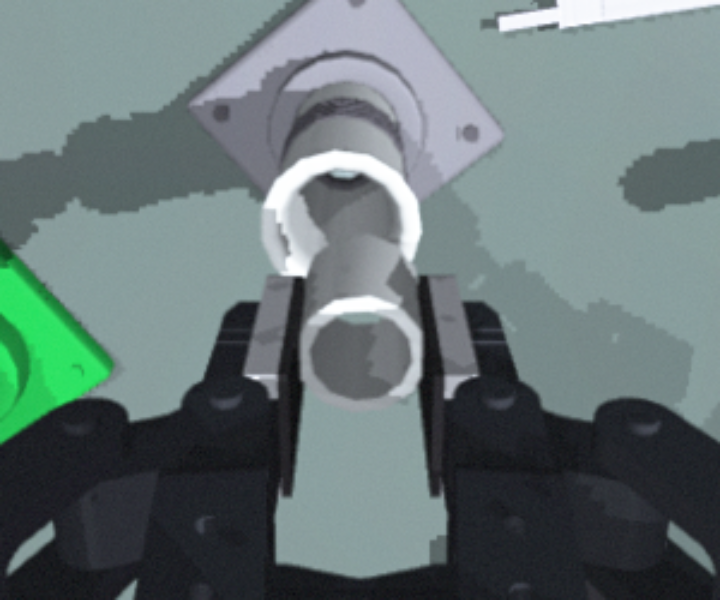

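Request:
carry_out(dp=[[-0.0, -0.002, 0.0], [-0.0, -0.002, 0.0]], twist=[[0, 0, 0], [0, 0, 0]], jaw=[0.015, 0.015])

```text
time_s: 5.3
eef_pos: [0.5183, -0.0367, 0.1574]
tcp_rot: [0.001, 1.0, -0.0, 0.0]
ft_force: [0.6, 0.6, 0.2]
opening: 0.0218
grip_force: 59.0
```

```bash
cat >> h.py <<'E'
def held():
    s=r.state();p,d=r.read_camera('wrist');P,u=cloud('wrist',d,(240,100,400,330),s);e=np.array(s['eef_pos'])
    print('eef',e.round(4),'t',s['time_s'])
    m=(abs(P[:,2]-.1095)<.003)&(np.hypot(*(P[:,:2]-[.5195,-.0325]).T)<.03);Q=onz('wrist',u[m],.11,s)[:,:2]
    print('mouth',np.round(cv2.minEnclosingCircle(np.float32(Q*1000)),2) if 0 else cv2.minEnclosingCircle(np.float32(Q*1000)))
    q=P-e;m=(abs(q[:,2]-.0145)<.004)&(np.hypot(q[:,0],q[:,1])<.0135)&(abs(q[:,1])<.011)
    zt=np.percentile(P[m,2],60);Q=onz('wrist',u[m],zt,s)[:,:2]*1000
    print('ring z rel',zt-e[2],'n',m.sum(),'mid',(Q.min(0)+Q.max(0))/2,np.ptp(Q,axis=0),'rel tcp mm',(Q.min(0)+Q.max(0))/2-e[:2]*1000)
E
python3 -c "
from h import *
held()"
```

```text
eef [ 0.5183 -0.0367  0.1574] t 5.3
mouth ((518.8694458007812, -31.811443328857422), 19.725048065185547)
ring z rel 0.013239740074683343 n 1112 mid [517.71073182 -36.26115319] [25.21810778 21.1388715 ] rel tcp mm [-0.59847714  0.44602893]
```

Request:
carry_out(dp=[[-0.0015, 0.0043, 0.0], [-0.0015, 0.0043, 0.01], [-0.0015, 0.0043, 0.02], [-0.0015, 0.0043, 0.03], [-0.0015, 0.0043, 0.03], [-0.0015, 0.0043, 0.03]], twist=[[0, 0, 0], [0, 0, 0], [0, 0, 0], [0, 0, 0], [0, 0, 0], [0, 0, 0]], jaw=[0.015, 0.015, 0.015, 0.015, 0.015, 0.015])

```text
time_s: 6.1
eef_pos: [0.5199, -0.0306, 0.1273]
tcp_rot: [-0.0, 1.0, -0.0, -0.0]
ft_force: [-0.4, -0.9, 0.6]
opening: 0.0216
grip_force: 59.0
```

```bash
python3 -c "
from h import *
held()"
```

```text
eef [ 0.5199 -0.0306  0.1273] t 6.1
mouth ((516.9789428710938, -32.38908004760742), 19.418588638305664)
ring z rel 0.01322268562615242 n 1117 mid [519.088893  -30.1543416] [24.72685274 21.11863913] rel tcp mm [-0.82879947  0.48197577]
```

Request:
carry_out(dp=[[-0.0003, -0.002, 0.0], [-0.0003, -0.002, 0.003], [-0.0003, -0.002, 0.006], [-0.0003, -0.002, 0.009], [-0.0003, -0.002, 0.0105], [-0.0003, -0.002, 0.0105]], twist=[[0, 0, 0], [0, 0, 0], [0, 0, 0], [0, 0, 0], [0, 0, 0], [0, 0, 0]], jaw=[0.015, 0.015, 0.015, 0.015, 0.015, 0.015])

```text
time_s: 6.9
eef_pos: [0.5201, -0.0325, 0.1167]
tcp_rot: [-0.001, 1.0, 0.0, -0.0]
ft_force: [0.8, -0.2, -0.5]
opening: 0.0214
grip_force: 59.0
```

Request:
carry_out(dp=[[0, 0, 0.0015], [0, 0, 0.003], [0, 0, 0.0035], [0, 0, 0.0035]], twist=[[0, 0, 0], [0, 0, 0], [0, 0, 0], [0, 0, 0]], jaw=[0.015, 0.015, 0.015, 0.015])

```text
time_s: 7.4
eef_pos: [0.5201, -0.0325, 0.1133]
tcp_rot: [-0.001, 1.0, 0.0, -0.0]
ft_force: [-0.3, -0.2, 1.0]
opening: 0.0213
grip_force: 59.0
```

Request:
carry_out(dp=[[0, 0, 0], [0, 0, 0], [0, 0, 0], [0, 0, 0], [0, 0, -0.02], [0, 0, -0.07], [0, 0, -0.118], [0, 0, -0.118]], twist=[[0, 0, 0], [0, 0, 0], [0, 0, 0], [0, 0, 0], [0, 0, 0], [0, 0, 0], [0, 0, 0], [0, 0, 0]], jaw=[0.035, 0.05, 0.06, 0.06, 0.06, 0.06, 0.06, 0.06])

```text
time_s: 8.4
eef_pos: [0.5224, -0.0327, 0.2349]
tcp_rot: [-0.001, 1.0, 0.0, 0.003]
ft_force: [-0.2, -0.2, -0.1]
opening: 0.0599
grip_force: 0.0
```

```bash
python3 -c "
from h import *
wring(.11,.0205,'w5')
s=r.state();p,d=r.read_camera('wrist');P,u=cloud('wrist',d,(270,150,350,240),s)
m=np.hypot(*(P[:,:2]-[.5195,-.0325]).T)<.0125
print(np.histogram(P[m,2],bins=np.arange(.02,.14,.01)))
a=p[130:280,220:420,::-1];cv2.imwrite('pics/w5c.png',cv2.resize(a,None,fx=3.5,fy=3.5))"
```

```text
w5 eef [ 0.5224 -0.0327  0.2349] n 991 z 0.1087 enclosing [519.63 -32.18] 19.84 bbox mid [519.7  -32.12] [39.  39.2] pix [295 158] [344 205]
(array([  0,   0, 127,  54,  56, 181,   0,   1,   8,   0,   0]), array([0.02, 0.03, 0.04, 0.05, 0.06, 0.07, 0.08, 0.09, 0.1 , 0.11, 0.12,
       0.13]))
```

View pics/w5c.png

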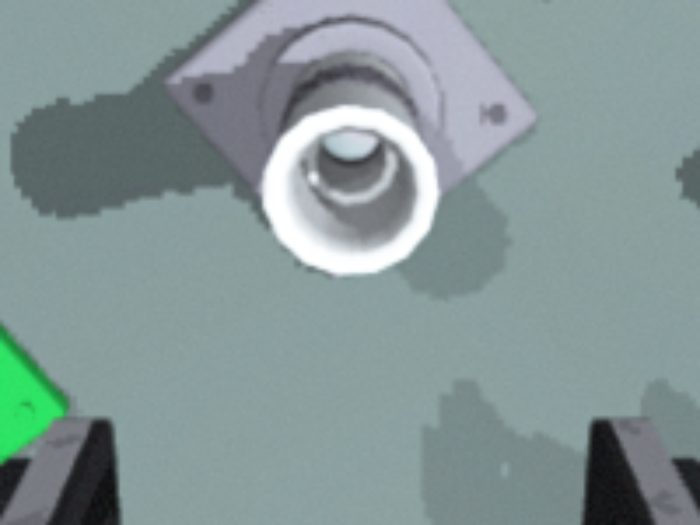

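The spacer has dropped down the bore: its rim shows inside the mouth, with glass below at crop (350,165), and its top is at about z = 0.076. Next, the rod.

Request:
carry_out(dp=[[0.0, 0.0, -0.045], [0.008, 0.06, -0.045], [0.008, 0.12, -0.045], [0.008, 0.18, -0.045], [0.008, 0.24, -0.045], [0.008, 0.247, -0.045], [0.008, 0.247, -0.045]], twist=[[0, 0, 0], [0, 0, 0], [0, 0, 0], [0, 0, 0], [0, 0, 0], [0, 0, 0], [0, 0, 0]], jaw=[0.06, 0.06, 0.06, 0.06, 0.06, 0.06, 0.06])

```text
time_s: 9.38
eef_pos: [0.5113, 0.2142, 0.2748]
tcp_rot: [-0.001, 1.0, -0.001, -0.001]
ft_force: [0.4, -1.1, 0.9]
opening: 0.0604
grip_force: 0.0
```

```bash
python3 -c "
from h import *
wring(.16,.012,'w6',(.5136,.2148))
s=r.state();p,d=r.read_camera('wrist');P,u=cloud('wrist',d,(0,0,640,400),s)
m=(abs(P[:,2]-.045)<.005)&(np.hypot(*(P[:,:2]-[.5136,.2148]).T)<.065);Q=onz('wrist',u[m],.045,s)[:,:2]*1000
print(m.sum(),cv2.minAreaRect(np.float32(Q)),(Q.min(0)+Q.max(0))/2,np.ptp(Q,axis=0))"
```

```text
w6 eef [0.5113 0.2142 0.2748] n 699 z 0.1591 enclosing [513.27 215.7 ] 12.62 bbox mid [513.27 216.1 ] [25.2 22.6] pix [307 177] [336 208]
3469 ((514.8970947265625, 216.223876953125), (75.20453643798828, 76.26263427734375), 55.283782958984375) [514.83860877 216.38966765] [103.86303837 103.03225595]
```

Request:
carry_out(dp=[[-0.0022, 0.0015, 0.03], [-0.0022, 0.0015, 0.08], [-0.0022, 0.0015, 0.13], [-0.0022, 0.0015, 0.16], [-0.0022, 0.0015, 0.16], [-0.0022, 0.0015, 0.16]], twist=[[0, 0, 0], [0, 0, 0], [0, 0, 0], [0, 0, 0], [0, 0, 0], [0, 0, 0]], jaw=[0.06, 0.06, 0.06, 0.06, 0.06, 0.06])

```text
time_s: 10.22
eef_pos: [0.5151, 0.2152, 0.1176]
tcp_rot: [0.0, 1.0, 0.0, 0.001]
ft_force: [0.0, -0.3, 0.9]
opening: 0.0601
grip_force: 0.0
```

Request:
carry_out(dp=[[0, 0, 0], [0, 0, 0], [0, 0, 0], [0, 0, 0], [0, 0, 0], [0, 0, 0]], twist=[[0, 0, 0], [0, 0, 0], [0, 0, 0], [0, 0, 0], [0, 0, 0], [0, 0, 0]], jaw=[0.035, 0.025, 0.015, 0.015, 0.015, 0.015])

```text
time_s: 10.98
eef_pos: [0.5149, 0.2161, 0.1175]
tcp_rot: [-0.001, 1.0, 0.0, 0.001]
ft_force: [-0.7, -1.5, 6.3]
opening: 0.0227
grip_force: 58.6
```

Request:
carry_out(dp=[[0, 0, -0.01], [0, 0, -0.03], [0, 0, -0.07], [0, 0, -0.125], [0, 0, -0.155], [0, 0, -0.155], [0, 0, -0.155]], twist=[[0, 0, 0], [0, 0, 0], [0, 0, 0], [0, 0, 0], [0, 0, 0], [0, 0, 0], [0, 0, 0]], jaw=[0.015, 0.015, 0.015, 0.015, 0.015, 0.015, 0.015])

```text
time_s: 11.85
eef_pos: [0.5135, 0.2158, 0.2709]
tcp_rot: [-0.001, 1.0, -0.0, -0.0]
ft_force: [-0.5, 0.2, -1.2]
opening: 0.0232
grip_force: 58.8
```

Request:
carry_out(dp=[[-0.006, -0.05, 0], [-0.006, -0.1, 0], [-0.006, -0.15, 0], [-0.006, -0.2, 0], [-0.006, -0.24, 0], [-0.006, -0.248, 0], [-0.006, -0.248, 0], [-0.006, -0.248, 0]], twist=[[0, 0, 0], [0, 0, 0], [0, 0, 0], [0, 0, 0], [0, 0, 0], [0, 0, 0], [0, 0, 0], [0, 0, 0]], jaw=[0.015, 0.015, 0.015, 0.015, 0.015, 0.015, 0.015, 0.015])

```text
time_s: 12.85
eef_pos: [0.5202, -0.0304, 0.2707]
tcp_rot: [-0.002, 1.0, 0.0, -0.001]
ft_force: [0.3, 1.9, -1.1]
opening: 0.0227
grip_force: 59.0
```

```bash
python3 -c "
from h import *
s=r.state();e=np.array(s['eef_pos']);print(s['time_s'],e,s['ft_force'],s['opening'])
p,d=r.read_camera('wrist');cv2.imwrite('pics/w7.png',p[:,:,::-1])
P,u=cloud('wrist',d,(200,50,440,399),s);q=P-e
for lo,hi in((.04,.048),(-.01,.03),(-.06,-.03),(-.105,-.07)):
    m=(q[:,2]>lo)&(q[:,2]<hi)&(np.hypot(q[:,0]+.001,q[:,1])<.016)&(abs(q[:,1])<.0135)
    if m.any(): print(lo,m.sum(),'rel mid',(q[m].min(0)+q[m].max(0))*500,np.ptp(q[m],axis=0)*1000)
m=(abs(P[:,2]-.1095)<.004)&(np.hypot(*(P[:,:2]-[.5195,-.0325]).T)<.03);Q=onz('wrist',u[m],.11,s)[:,:2]
print(cv2.minEnclosingCircle(np.float32(Q*1000)))
p,d=r.read_camera('scene');cv2.imwrite('pics/s7.png',cv2.resize(p[60:260,200:420,::-1],None,fx=3,fy=3))
P,u=cloud('scene',d,(240,60,380,230))
for lo in np.arange(.15,.32,.02):
    m=(P[:,2]>lo)&(P[:,2]<lo+.02)&(np.hypot(*(P[:,:2]-e[:2]).T)<.02)
    if m.sum()>5: print('scene',round(lo,2),m.sum(),P[m].mean(0).round(4))
"
```

```text
12.85 [ 0.52017538 -0.03042443  0.2707395 ] [ 0.3046502   1.93697013 -1.0881734 ] 0.02266160516560535
0.04 2981 rel mid [-6.76396648e-01 -1.85943317e-02  4.39962277e+01] [24.19505243 25.14391903  7.98367004]
-0.01 2470 rel mid [-8.07000565  0.10739962 10.12221722] [10.05832115 25.61815064 39.75523795]
-0.06 369 rel mid [ -3.06014572   0.3879091  -44.98834519] [ 6.41320561 11.88430037 29.96791531]
-0.105 411 rel mid [ -5.73427375   0.18912215 -87.46924515] [10.96429977 21.70141615 34.92520569]
((519.5986328125, -32.2630500793457), 19.704774856567383)
scene 0.15 19 [ 0.5233 -0.0376  0.1671]
scene 0.17 53 [ 0.5242 -0.0374  0.1802]
scene 0.19 88 [ 0.5227 -0.0353  0.2016]
scene 0.21 34 [ 0.5217 -0.0344  0.2199]
scene 0.23 36 [ 0.5223 -0.0341  0.2397]
scene 0.25 20 [ 0.5279 -0.0342  0.2619]
scene 0.27 80 [ 0.5294 -0.0329  0.2807]
scene 0.29 91 [ 0.5294 -0.0299  0.3008]
scene 0.31 83 [ 0.5258 -0.0267  0.3173]
```

View pics/w7.png

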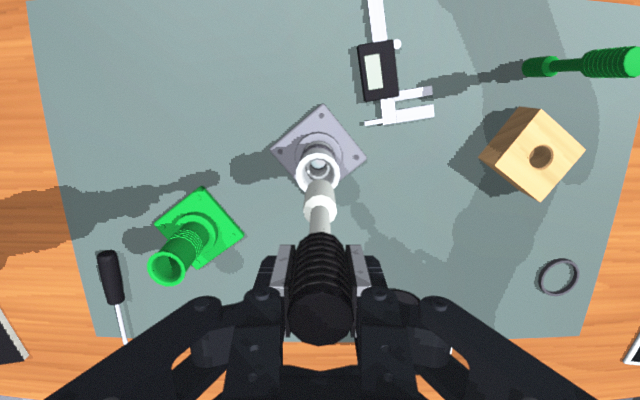

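The rod hangs upright, with its foot at (318,207) above the mouth at (317,170). The foot is within about 0.3 mm of the tool axis. Lowering it into the bore.

Request:
carry_out(dp=[[0, -0.002, 0.01], [0, -0.002, 0.03], [0, -0.002, 0.045], [0, -0.002, 0.055], [0, -0.002, 0.065], [0, -0.002, 0.075], [0, -0.002, 0.075]], twist=[[0, 0, 0], [0, 0, 0], [0, 0, 0], [0, 0, 0], [0, 0, 0], [0, 0, 0], [0, 0, 0]], jaw=[0.015, 0.015, 0.015, 0.015, 0.015, 0.015, 0.015])

```text
time_s: 13.82
eef_pos: [0.5199, -0.0341, 0.1956]
tcp_rot: [-0.001, 1.0, -0.0, -0.001]
ft_force: [-0.4, -0.1, -0.9]
opening: 0.0226
grip_force: 59.0
```

Request:
carry_out(dp=[[0, 0.0016, 0.0], [0, 0.0016, 0.003], [0, 0.0016, 0.006], [0, 0.0016, 0.009], [0, 0.0016, 0.011]], twist=[[0, 0, 0], [0, 0, 0], [0, 0, 0], [0, 0, 0], [0, 0, 0]], jaw=[0.015, 0.015, 0.015, 0.015, 0.015])

```text
time_s: 14.45
eef_pos: [0.5207, -0.0325, 0.1855]
tcp_rot: [-0.001, 1.0, 0.0, 0.0]
ft_force: [-1.2, -0.8, 6.4]
opening: 0.0231
grip_force: 59.4
```

Request:
carry_out(dp=[[0, 0, 0.002], [0, 0, 0.004], [0, 0, 0.006], [0, 0, 0.008], [0, 0, 0.01]], twist=[[0, 0, 0], [0, 0, 0], [0, 0, 0], [0, 0, 0], [0, 0, 0]], jaw=[0.015, 0.015, 0.015, 0.015, 0.015])

```text
time_s: 15.08
eef_pos: [0.5208, -0.0325, 0.1759]
tcp_rot: [-0.001, 1.0, 0.0, 0.001]
ft_force: [-0.8, -1.2, 6.5]
opening: 0.0225
grip_force: 59.4
```

Request:
carry_out(dp=[[0, 0, 0.001], [0, 0, 0.002], [0, 0, 0.003], [0, 0, 0.004], [0, 0, 0.005]], twist=[[0, 0, 0], [0, 0, 0], [0, 0, 0], [0, 0, 0], [0, 0, 0]], jaw=[0.015, 0.015, 0.015, 0.015, 0.015])

```text
time_s: 15.7
eef_pos: [0.5208, -0.0325, 0.1709]
tcp_rot: [-0.001, 1.0, 0.0, 0.001]
ft_force: [-0.9, 0.3, 6.3]
opening: 0.0225
grip_force: 59.4
```

Request:
carry_out(dp=[[0, 0, 0.0005], [0, 0, 0.001], [0, 0, 0.0015], [0, 0, 0.002]], twist=[[0, 0, 0], [0, 0, 0], [0, 0, 0], [0, 0, 0]], jaw=[0.015, 0.015, 0.015, 0.015])

```text
time_s: 16.2
eef_pos: [0.5208, -0.0325, 0.1688]
tcp_rot: [-0.001, 1.0, 0.0, 0.0]
ft_force: [-1.6, -0.2, 5.6]
opening: 0.0229
grip_force: 59.4
```

Request:
carry_out(dp=[[0, 0, 0.0005], [0, 0, 0.001], [0, 0, 0.0015]], twist=[[0, 0, 0], [0, 0, 0], [0, 0, 0]], jaw=[0.015, 0.015, 0.015])

```text
time_s: 16.58
eef_pos: [0.5208, -0.0325, 0.1673]
tcp_rot: [-0.001, 1.0, 0.0, 0.0]
ft_force: [-1.0, -0.8, 6.0]
opening: 0.0223
grip_force: 59.4
```

Request:
carry_out(dp=[[0, 0, 0.0005], [0, 0, 0.001], [0, 0, 0.0013]], twist=[[0, 0, 0], [0, 0, 0], [0, 0, 0]], jaw=[0.015, 0.015, 0.015])

```text
time_s: 16.95
eef_pos: [0.5214, -0.0326, 0.167]
tcp_rot: [-0.0, 1.0, 0.0, 0.001]
ft_force: [-2.3, -0.8, 17.0]
opening: 0.0229
grip_force: 60.2
```

Request:
carry_out(dp=[[0, 0, 0.0003], [0, 0, 0.0005], [0, 0, 0.0005]], twist=[[0, 0, 0], [0, 0, 0], [0, 0, 0]], jaw=[0.015, 0.015, 0.015])

```text
time_s: 17.32
eef_pos: [0.5216, -0.0326, 0.1669]
tcp_rot: [-0.0, 1.0, 0.0, 0.002]
ft_force: [-2.7, -0.9, 19.6]
opening: 0.0227
grip_force: 60.5
```

Request:
carry_out(dp=[[0, 0, 0.0005], [0, 0, 0.0008], [0, 0, 0.0008]], twist=[[0, 0, 0], [0, 0, 0], [0, 0, 0]], jaw=[0.015, 0.015, 0.015])

```text
time_s: 17.7
eef_pos: [0.5221, -0.0327, 0.1668]
tcp_rot: [-0.0, 1.0, 0.0, 0.002]
ft_force: [-4.8, 0.6, 25.9]
opening: 0.0225
grip_force: 61.2
```

Request:
carry_out(dp=[[0, 0, 0], [0, 0, 0], [0, 0, 0], [0, 0, 0], [0, 0, 0], [0, 0, 0], [0, 0, 0], [0, 0, 0]], twist=[[0, 0, 0], [0, 0, 0], [0, 0, 0], [0, 0, 0], [0, 0, 0], [0, 0, 0], [0, 0, 0], [0, 0, 0]], jaw=[0.015, 0.015, 0.015, 0.015, 0.015, 0.015, 0.015, 0.015])

```text
time_s: 18.7
eef_pos: [0.522, -0.0327, 0.1668]
tcp_rot: [-0.0, 1.0, 0.0, 0.002]
ft_force: [-4.7, 0.4, 25.9]
opening: 0.0226
grip_force: 61.2
```

Request:
carry_out(dp=[[0, 0, -0.002], [0, 0, -0.006], [0, 0, -0.02], [0, 0, -0.04], [0, 0, -0.07], [0, 0, -0.106], [0, 0, -0.106], [0, 0, -0.106]], twist=[[0, 0, 0], [0, 0, 0], [0, 0, 0], [0, 0, 0], [0, 0, 0], [0, 0, 0], [0, 0, 0], [0, 0, 0]], jaw=[0.015, 0.015, 0.015, 0.015, 0.015, 0.015, 0.015, 0.015])

```text
time_s: 19.7
eef_pos: [0.5201, -0.0324, 0.2701]
tcp_rot: [-0.001, 1.0, 0.0, -0.0]
ft_force: [0.3, 0.1, -1.4]
opening: 0.0225
grip_force: 59.3
```

```bash
cat >> h.py <<'E'
def rod():
    s=r.state();e=np.array(s['eef_pos']);print(s['time_s'],e,s['ft_force'],s['opening'])
    p,d=r.read_camera('wrist')
    P,u=cloud('wrist',d,(200,50,440,399),s);q=P-e
    for k,rad,lo,hi in(('handle',12,-.01,.03),('stem',6,-.06,-.03),('foot',11,-.105,-.07)):
        m=(q[:,2]>lo)&(q[:,2]<hi)&(np.hypot(q[:,0]+.001,q[:,1])<.016)&(abs(q[:,1])<.0135)
        if m.any(): print(k,m.sum(),'axis rel x,y mm',q[m,0].min()*1000+rad,(q[m,1].min()+q[m,1].max())*500)
    m=(np.hypot(q[:,0],q[:,1])<.01)&(q[:,2]>.03);print('top z rel',np.median(q[m,2]))
    return s,p,d
E
python3 -c "
from h import *
s,p,d=rod()
P,u=cloud('wrist',d,(200,50,440,330),s)
m=(np.hypot(*(P[:,:2]-[.5195,-.0325]).T)<.0125)&(P[:,2]<.105)
print(np.histogram(P[m,2],bins=np.arange(.02,.11,.005)))
P,u=cloud('wrist',d,(0,0,640,400),s)
m=(abs(P[:,2]-.045)<.006)&(np.hypot(*(P[:,:2]-[.5146,.2158]).T)<.065);Q=onz('wrist',u[m],.045,s)[:,:2]*1000
print('stand',m.sum(),cv2.minAreaRect(np.float32(Q)))"
```

```text
19.7 [ 0.52006631 -0.03238953  0.27006784] [ 0.31046926  0.05537591 -1.36067302] 0.022494521695301712
handle 2467 axis rel x,y mm -1.1396688313138998 -0.14821316923400996
stem 370 axis rel x,y mm -0.24099337317085556 0.48571525971329543
foot 421 axis rel x,y mm -0.04488946262049964 0.1754931995333487
top z rel 0.04160193285345079
(array([ 1, 56, 20, 15, 16, 19, 19, 86,  5,  0,  0,  0,  0,  0,  0,  0,  3]), array([0.02 , 0.025, 0.03 , 0.035, 0.04 , 0.045, 0.05 , 0.055, 0.06 ,
       0.065, 0.07 , 0.075, 0.08 , 0.085, 0.09 , 0.095, 0.1  , 0.105]))
stand 4125 ((513.9781494140625, 214.0826416015625), (79.69021606445312, 77.16728210449219), 55.155601501464844)
```

The spacer's top is now at about 0.058, so the stack is bottomed, and the rod did not slip. Returning it to the stand.

Request:
carry_out(dp=[[0.005, 0.05, 0], [0.005, 0.1, 0], [0.005, 0.15, 0], [0.005, 0.2, 0], [0.005, 0.24, 0], [0.005, 0.248, 0], [0.005, 0.248, 0], [0.005, 0.248, 0]], twist=[[0, 0, 0], [0, 0, 0], [0, 0, 0], [0, 0, 0], [0, 0, 0], [0, 0, 0], [0, 0, 0], [0, 0, 0]], jaw=[0.015, 0.015, 0.015, 0.015, 0.015, 0.015, 0.015, 0.015])

```text
time_s: 20.75
eef_pos: [0.5153, 0.2137, 0.2699]
tcp_rot: [0.001, 1.0, -0.001, -0.0]
ft_force: [0.7, -0.6, -1.2]
opening: 0.0228
grip_force: 59.2
```

```bash
python3 -c "
from h import *
s,p,d=rod();cv2.imwrite('pics/w8.png',cv2.resize(p[80:330,190:450,::-1],None,fx=2.3,fy=2.3))
P,u=cloud('wrist',d,(0,0,640,400),s)
m=(abs(P[:,2]-.045)<.005)&(np.hypot(*(P[:,:2]-[.5146,.2158]).T)<.065);Q=onz('wrist',u[m],.045,s)[:,:2]*1000
print('stand',m.sum(),cv2.minAreaRect(np.float32(Q)))"
```

```text
20.75 [0.51525411 0.21372129 0.26989353] [ 0.68695623 -0.57195295 -1.20952814] 0.02275372762675818
handle 2498 axis rel x,y mm -1.123446397900418 -0.018513706932746232
stem 373 axis rel x,y mm -0.22631590565125848 0.2991711018896642
foot 414 axis rel x,y mm -0.19817279776846775 0.0870499498428906
top z rel 0.04159307238320778
stand 3929 ((514.935302734375, 216.17068481445312), (75.28018951416016, 76.42281341552734), 55.24775695800781)
```

View pics/w8.png

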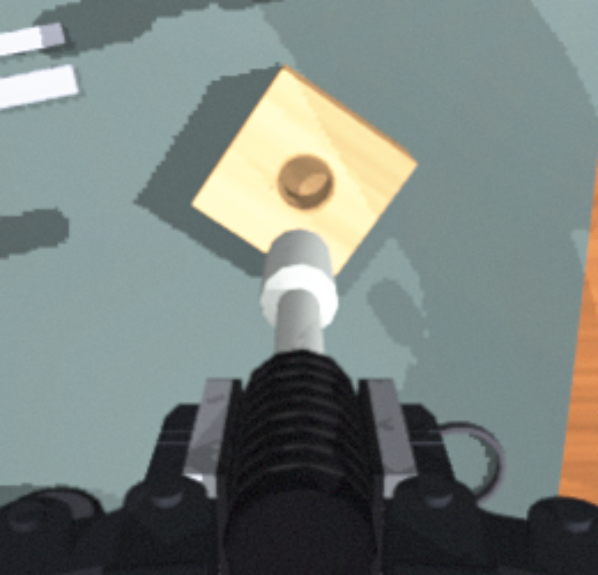

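The foot hangs at crop (300,290) and the hole is at (306,182), slightly to +y. Correcting by about 2 mm and lowering.

Request:
carry_out(dp=[[0, 0.0023, 0.02], [0, 0.0023, 0.06], [0, 0.0023, 0.09], [0, 0.0023, 0.105], [0, 0.0023, 0.105], [0, 0.0023, 0.105]], twist=[[0, 0, 0], [0, 0, 0], [0, 0, 0], [0, 0, 0], [0, 0, 0], [0, 0, 0]], jaw=[0.015, 0.015, 0.015, 0.015, 0.015, 0.015])

```text
time_s: 21.55
eef_pos: [0.5159, 0.2179, 0.1664]
tcp_rot: [-0.0, 1.0, 0.0, 0.001]
ft_force: [0.1, -0.9, -1.3]
opening: 0.0226
grip_force: 59.2
```

Request:
carry_out(dp=[[0.0008, -0.0018, 0.0], [0.0008, -0.0018, 0.004], [0.0008, -0.0018, 0.01], [0.0008, -0.0018, 0.016], [0.0008, -0.0018, 0.02], [0.0008, -0.0018, 0.02]], twist=[[0, 0, 0], [0, 0, 0], [0, 0, 0], [0, 0, 0], [0, 0, 0], [0, 0, 0]], jaw=[0.015, 0.015, 0.015, 0.015, 0.015, 0.015])

```text
time_s: 22.3
eef_pos: [0.514, 0.2159, 0.1447]
tcp_rot: [-0.001, 1.0, -0.0, -0.0]
ft_force: [-0.6, -0.0, -1.8]
opening: 0.0225
grip_force: 59.2
```

Request:
carry_out(dp=[[-0.0005, 0, 0.006], [-0.0005, 0, 0.012], [-0.0005, 0, 0.018], [-0.0005, 0, 0.023], [-0.0005, 0, 0.0255], [-0.0005, 0, 0.0265], [-0.0005, 0, 0.0265]], twist=[[0, 0, 0], [0, 0, 0], [0, 0, 0], [0, 0, 0], [0, 0, 0], [0, 0, 0], [0, 0, 0]], jaw=[0.015, 0.015, 0.015, 0.015, 0.015, 0.015, 0.015])

```text
time_s: 23.18
eef_pos: [0.5148, 0.2161, 0.1188]
tcp_rot: [-0.001, 1.0, 0.0, 0.0]
ft_force: [0.4, 0.2, -1.3]
opening: 0.0225
grip_force: 59.2
```

Foot about 1 mm above the floor; lowering the rest, releasing and backing out.

Request:
carry_out(dp=[[0, 0, 0.001], [0, 0, 0.001], [0, 0, 0.001], [0, 0, 0.001], [0, 0, 0.001], [0, 0, 0.001]], twist=[[0, 0, 0], [0, 0, 0], [0, 0, 0], [0, 0, 0], [0, 0, 0], [0, 0, 0]], jaw=[0.015, 0.03, 0.04, 0.05, 0.06, 0.06])

```text
time_s: 23.92
eef_pos: [0.5148, 0.216, 0.1177]
tcp_rot: [-0.001, 1.0, 0.0, 0.0]
ft_force: [0.0, -0.5, -0.7]
opening: 0.0599
grip_force: 0.0
```

Request:
carry_out(dp=[[0, 0, -0.03], [0, 0, -0.08], [0, 0, -0.14], [0, 0, -0.16], [0, 0, -0.16], [0, 0, -0.16]], twist=[[0, 0, 0], [0, 0, 0], [0, 0, 0], [0, 0, 0], [0, 0, 0], [0, 0, 0]], jaw=[0.06, 0.06, 0.06, 0.06, 0.06, 0.06])

```text
time_s: 24.68
eef_pos: [0.5141, 0.2158, 0.2765]
tcp_rot: [-0.001, 1.0, -0.0, -0.001]
ft_force: [0.0, 0.4, -0.9]
opening: 0.0604
grip_force: 0.0
```

```bash
python3 -c "
from h import *
wring(.16,.012,'w9',(.5136,.2148))
d=r.read_camera('scene')[1]
for n,b in (('rod',(318,92,366,160)),):
    P,u=cloud('scene',d,b);m=(P[:,2]>.15)&(P[:,2]<.17);print(m.sum(),P[m].min(0),P[m].max(0))
s=r.state();print(s['time_s'],s['opening'],s['grip_force'],s['ft_force'])"
```

```text
w9 eef [0.5141 0.2158 0.2765] n 701 z 0.1591 enclosing [513.35 215.99] 12.09 bbox mid [513.49 215.91] [23.6 23.4] pix [304 174] [334 203]
87 [0.50271428 0.20116527 0.15004219] [0.52546394 0.2266808  0.16247534]
24.775 0.05980532552691347 0.0 [-0.02243836  0.28056033  0.41649516]
```

The rod stands upright in the stand, with its top at z = 0.159 and centred, and the gripper is clear. Handing in.

```bash
python3 -c "
from bench import r
print(r.close_job())"
```

```text
the job is handed in; nothing more can be done
None
```

The job is handed in at about 25 s: the spacer and cell are bottomed and were pressed with about 26 N for over a second, and the rod stands back in its stand; the hand-in gave no verdict.

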